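# Clamp the mixing shaft in the sample rotator

## Robot

A 6-joint arm with a two-finger parallel gripper is mounted at the origin on the work surface. World frame = base frame: x ahead of the robot, y to its left, z up, the work surface at z = 0. Lengths are in m, angles in degrees, forces in N, time in s.
With the tool pointing down it reaches from about 0.325 to 1 m from the base axis. Payload 5.1 kg.
Tool frame: the origin (TCP) lies midway between the tips of the shut fingers; the grasp point (between the pads) lies 19 mm behind it; z points along the fingers, y is the line along which they close (so a half turn about z gives the same grasp; the last joint's range is limited). The gripper opens to 85 mm and grips with 20 to 120 N. Pads are 22 mm wide; open, the fingers measure 114 mm over their backs; the gripper's body (76 mm by 85 mm) begins 54 mm behind the grasp point. The pads swing forward as they close: fully open they stand 13 mm farther back than shut.
Start: joints at [-68.446, 7.093, 94.555, -0, 78.352, -4.733], TCP at [0.288, -0.583, 0.231] pointing down, gripper open.
Joint ranges: [-149.61, 149.61], [-58.7, 133.49], [1.44, 155.28], [-77.14, 257.14], [18.33, 153.61], [-166.67, 166.67]. Speed limits (degrees/s): [147.25, 147.25, 180, 180, 180, 180].

## Interface

Orientations are given as a 3x3 rotation matrix whose columns are the frame's x, y, z axes.
In Python, from rig import get_state, read_camera, sign_off gives the robot as it stands.
- The arm moves only by the tool step_arm, never from a script. Its argument "targets" is a list of rows, each an object with "linear": the shift along the tool's x, y, z in cm, a list of three; "dr": the turn, a rotation vector about the tool's x, y, z in rad, a list of three; "gripper": the opening, from -1 (shut) to 1 (fully open). In form: [{"linear": [dx, dy, dz], "dr": [rx, ry, rz], "gripper": gripper}, ...]. A call has 1 to 20 rows; each row shifts and turns the commanded pose from where the row before left it, along the tool's axes as they then stand; what a row does not reach is not made up. A row lasts 1/12 s, in which the tool goes at most 41.7 mm and 7.16 degrees, less where a joint would pass 70% of its speed; a pose out of reach is approached as far as the arm can. A call is refused whole if a number of a shift passes 4.17 or a number of a turn 0.125, either way. A call with a gripper value outside its range is refused whole. The fingers move at their own pace and stop on an object; "grip_force" is the grip in N (left out, the last holds). Time passes only in rows, so rows that do not move let the fingers close. It gives the time, the measured TCP pose, the force, the opening and the grip force at its end, in the units of the state.
- get_state(): the state, without advancing time (a new reading comes with each control period).
- read_camera(name): name is "scene" or "top" or "wrist"; returns a dict with "img" (400x640x3 uint8, red, green, blue), "range_z" (400x640 float32, m along the optical axis (not along the pixel's ray), 0 where there is no reading), "fx", "fy", "cx", "cy" (pixels), "eye" and "orientation" of the camera in the world. Camera axes: x right, y up, looking along -z (the intrinsics and any distortion apply to the point x, -y, -z); pixel columns grow to the right and rows downward; lengths in m; the calibration is good to about 2 mm. A picture is of the moment at which its call begins.
- sign_off(): hands the job in; it is judged then, once.
The state is a dict: "clock": time; "joint_positions": joint angles; "qvel": joint speeds; "joint_efforts": joint torques, N m; "position": TCP position; "tool_rot": TCP orientation; "force": force on the tool from outside, world axes, zero at the start; "torque": the same for the moment, N m; "grip_width": finger opening in m; "grip_force": force on a finger pad.
Only numpy, scipy, OpenCV 4.12 (cv2) and the standard library are available. Lean on these libraries where they do the work, as an engineer would, in place of code of your own. Each camera call takes 0.05 s, during which the arm holds its last target. There are 200 camera calls.

## Task

Fit the long slim shaft (the one with a collar on one end, not the thick bar) in the sample rotator: lay it in the open V bed with its plain end towards the drive and slide it in under the raised jaw until it meets the depth stop. Then turn the crank on top clockwise (seen from above) to clamp it, until its torque-limiting clutch clearly slips, and stop at once: the crank must not be forced on by more than a tenth of a turn after it starts to slip, nor forced backwards. Leave the clamped shaft and crank free, and do not disturb the other things on the bench.

Things in the scene. Friction and masses are not known exactly. Their poses are not given: they have to be found in the camera images.
- drive: Sample rotator's drive unit, fixed: grey base 230 x 130 x 20 mm, white motor housing 86 mm tall at its +x end. Origin on the bench under the vertical crank axis; +x is the level feed direction (from the bed's open end to the motor), z up. A bridge 84 mm wide, its underside 79 and top 92 mm above the bench, spans the bed at x = -22 to 22 mm; the clamp jaw hangs under it
- bed_stop (a point): centre of the depth stop's face at the inner end of the bed (drive x = +20 mm), on the axis of a shaft lying in the bed, 55 mm above the bench. The round jaw above (30 mm wide, on the crank axis) is 4.6 to 6.6 mm over such a shaft at the start; the crank lowers it 4 mm per rad, until it just touches
- bed_mouth (a point): open end of the bed (drive x = -90 mm), on the axis of a lying shaft, 55 mm above the bench. The bed is an open-topped steel V along drive x (two 45 degree flats, 38 mm apart at their top edges, which stand 8 mm above the shaft's axis) from here to the stop, 110 mm long; the first 68 mm are open from above
- crank_axis (a point): on the vertical axis of the crank, 109 mm above the bench, at the height of the crank's arm
- crank_knob (a point): centre of the crank's upright black knob: a cylinder 22 mm in diameter, 116 to 166 mm above the bench (this point at 143 mm), 100 mm from the crank axis, about which it moves on a level circle. It spins freely on its pin, so the gripper need not turn with the crank. The steel arm under it is 16 mm wide, 104 to 114 mm above the bench
- screw (a joint): how far the clamp screw is turned clockwise, rad: 0 to 0.5 at the start (open), 1.7 at its hard end (clamped). It turns with the crank against only 0.08 N m (about 1 N at the knob). The crank's direction at that end differs by up to 0.3 rad either way from run to run
- clutch (a joint): how far the crank has slipped clockwise past the screw, rad: 0 at the start. The clutch slips, with steady drag and no springback, only at 0.9 N m (about 9 N at the knob): once the screw is at its end. Good: 0.1 to 0.6. Seen as the angle between two small lugs at the hub, opposite the arm: the brass one below is on the screw, the steel one above on the crank
- shaft: the shaft to fit: round aluminium bar 190 mm long, 16 mm in diameter, about 0.13 kg, lying level on a rest, axis 50 mm up. Origin on its axis at mid-length; +x to the plain end (x = +95 mm); a collar 26 mm in diameter at x = -95 to -83 mm. Centre of mass near x = -8 mm. When home, 80 mm stand out of the bed (hold it there, e.g. at x = -40 mm); let go, it stays put
- shaft_tip (a point): centre of the shaft's plain end face
- thick_bar: another round aluminium bar, 150 mm long, 22 mm in diameter, no collar, lying on the other rest; to be left alone. Origin at its middle, x along it
- rest_a: white plastic rest, fixed, base 150 x 50 x 8 mm with two V saddles 65 mm either side of its middle (each 10 mm thick along the bar, 40 mm wide, tops under 56 mm); the slim shaft always lies on this one. Origin at the centre of its underside, x along the bar
- rest_b: the same kind of rest, fixed; it holds the thick bar
- brown_bottle: brown glass bottle with a white cap, 48 mm wide, 105 mm tall, standing; origin at the centre of its underside; not part of the job
- steel_jar: large lidded stainless jar, 96 mm wide, 146 mm tall; origin at the centre of its underside; not part of the job
- small_jar: small lidded stainless jar, 74 mm wide, 79 mm tall; origin at the centre of its underside; not part of the job
- swab_box: cardboard swab box, 70 x 120 mm, 55 mm tall; origin at the centre of its underside; not part of the job
- spray_can: orange can, 60 mm wide, 190 mm tall; origin at the centre of its underside; not part of the job
- cotton_bowl: shallow steel bowl, 84 mm wide, 35 mm tall; origin at the centre of its underside; not part of the job
Not all that is in view belongs to the job. What is shaped like the shaft but purple or red is not meant.

How it is judged (in metres and radians):
On the way, in this order (a step that is already met when the one before it is completed fails the run):
1. the shaft lies in the V bed with its plain end against the depth stop, the clamp still open (distance between shaft_tip and bed_stop below 0.004 m and angle between the x axis of shaft and the x axis of drive, either way round below 0.05 rad and value of joint screw below 0.8 rad), for 0.2 s.
2. the crank is turned clockwise until the screw is home and the clutch slips (distance between shaft_tip and bed_stop below 0.004 m and angle between the x axis of shaft and the x axis of drive, either way round below 0.05 rad and value of joint screw above 1.62 rad and value of joint clutch above 0.06 rad), for 0.1 s.
At the end, for the whole second after the job is handed in: the shaft rests in the V bed, its plain end within 4 mm of the depth stop and in line within 3 degrees, the screw is at its end (over 1.62 rad), and the clutch has slipped by 0.06 to 0.7 rad (all of step 2 and value of joint clutch below 0.7 rad and linear speed of shaft below 0.02 m/s); the robot touches nothing.
It fails at once if the crank is forced on by more than 0.7 rad (a tenth of a turn) after slipping (value of joint clutch above 0.7 rad).
It fails at once if the crank is forced backwards until the clutch slips (value of joint clutch below -0.3 rad).
It fails at once if a thing that is not part of the job is shifted or knocked over (distance of any of thick_bar, brown_bottle, steel_jar, small_jar, swab_box, spray_can, cotton_bowl from where it was at the start of the episode above 0.03 m or angle between any of brown_bottle, steel_jar, small_jar, swab_box, spray_can, cotton_bowl's own z axis and vertical above 0.5 rad).
It also fails if it takes over 61 s, if anything falls off the work surface, if the arm or the gripper's body presses on something with over 40 N, if the wrist force passes 120 N, or if a joint passes its speed limit or range.

## Working session

There is one attempt and no reset: what is moved stays moved. The work goes in short steps, Python scripts to look and compute and a tool call to move; the robot and the scene stay as the last step left them, time stands still between calls to the robot, and variables do not carry over. Pictures are saved under pics/ and viewed, at most 10 in all, crops included, and the job is handed in when it is done.

Besides the shell and the picture viewer there is one more tool, called after ">>>" as name(argument=value, ...), one argument or row to a line, values as JSON. step_arm: Moves the arm, as the interface text tells. Its arguments: {"type":"object","properties":{"targets":{"type":"array","items":{"type":"object","properties":{"linear":{"type":"array","items":{"type":"number"}},"dr":{"type":"array","items":{"type":"number"}},"gripper":{"type":"number"}}}},"grip_force":{"type":"number"}},"required":["targets"]}

```bash
mkdir -p pics; cat > h.py <<'E'
import numpy as np, cv2
from rig import get_state, read_camera, sign_off
def snap(n,f=None):
    c=read_camera(n)
    if f: cv2.imwrite('pics/'+f,c['img'][:,:,::-1])
    return c
def cloud(c):
    v,u=np.mgrid[0:400,0:640]; z=c['range_z']
    p=np.stack([(u-c['cx'])/c['fx']*z,-(v-c['cy'])/c['fy']*z,-z],-1)
    return p@np.array(c['orientation']).T+np.array(c['eye'])
def ray(c,u,v,h):
    d=np.array(c['orientation'])@np.array([(u-c['cx'])/c['fx'],-(v-c['cy'])/c['fy'],-1]); e=np.array(c['eye'])
    return e+d*(h-e[2])/d[2]
E
python3 - <<'E'
from h import *
import pickle
a=snap('top','t0.png');b=snap('scene','s0.png')
pickle.dump((a,b),open('v0.pkl','wb'))
for c in(a,b):print(c['eye'],c['orientation'],c['fx'],c['cx'],c['cy'],[k for k in c])
s=get_state();print(s)
E
```

```text
[0.35704108 0.03431875 1.47662153] [[-0.00613259  0.99186173 -0.1271719 ]
 [-0.99988426 -0.00431153  0.01459   ]
 [ 0.01392295  0.12724666  0.99177338]] 438.2933999991306 319.42194796744906 201.24666946731037 ['img', 'range_z', 'fx', 'fy', 'cx', 'cy', 'eye', 'orientation']
[1.58863184 0.55425333 1.37326805] [[-0.47882544 -0.63137469  0.60999361]
 [ 0.87771265 -0.35902081  0.31737135]
 [ 0.01862017  0.68736458  0.72607384]] 509.14166414957117 318.6337814610576 200.63761712154513 ['img', 'range_z', 'fx', 'fy', 'cx', 'cy', 'eye', 'orientation']
{'clock': 0.1, 'joint_positions': array([-6.84468762e+01,  7.12997914e+00,  9.46258419e+01,  7.58066742e-04,
        7.83522557e+01, -4.73202937e+00]), 'qvel': array([-0.00309318, -0.17514966, -0.20002082,  0.01057474,  0.02099313,
       -0.03030971]), 'joint_efforts': array([ 5.99386158e-05, -4.24931395e+01, -3.66654146e+01, -5.21121228e-05,
        3.91369176e-03, -5.93358365e-06]), 'position': array([ 0.28762576, -0.58228567,  0.23017775]), 'tool_rot': array([[ 8.96602458e-01,  4.42835827e-01, -6.80903654e-04],
       [ 4.42836318e-01, -8.96600748e-01,  1.75915940e-03],
       [ 1.68520082e-04, -1.87879551e-03, -9.99998221e-01]]), 'force': array([ 0.45833282, -0.38221419, -0.13762424]), 'torque': array([-0.02499522, -0.01050104, -0.00333403]), 'grip_force': 0.0, 'grip_width': 0.08534544263105011}
```

View pics/t0.png

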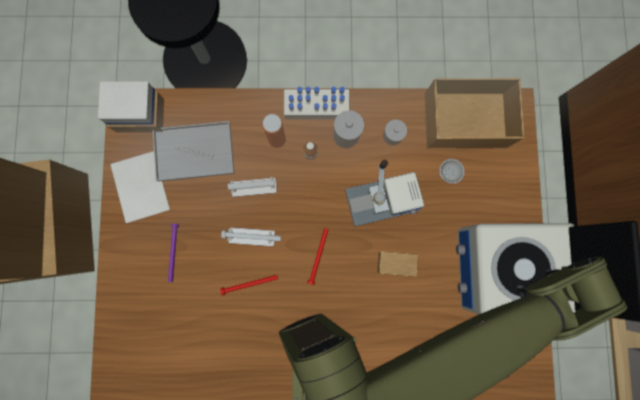

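View pics/s0.png

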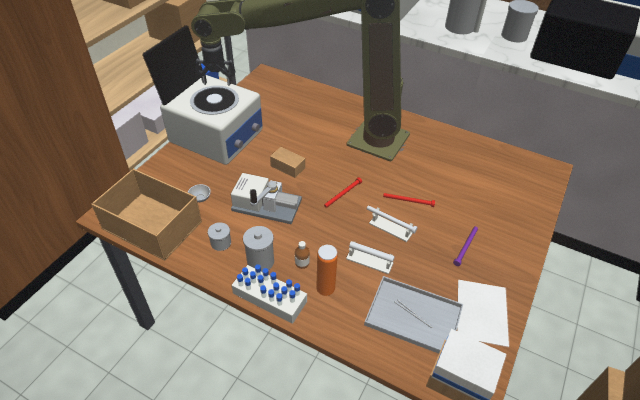

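The white rests hold the grey bars: (251,237) looks long and slim with an end collar at its left, and (252,186) is short and thick. The red bars (250,285) and (318,256) and the purple one (173,252) are decoys. The drive is at (385,198) with its motor to the right and the knob at (383,163). Next I measure and take an enlarged crop.

```bash
python3 - <<'E'
from h import *
import pickle
a,b=pickle.load(open('v0.pkl','rb'))
im=a['img'][:,:,::-1]
k1=cv2.resize(im[165:260,205:300],(475,475),interpolation=cv2.INTER_CUBIC)
k2=cv2.resize(im[145:240,335:430],(475,475),interpolation=cv2.INTER_CUBIC)
cv2.imwrite('pics/c0.png',cv2.resize(np.hstack([k1,k2]),(800,400)))
for c,n in((a,'top'),(b,'scene')):
    P=cloud(c);X,Y,Z=P[...,0],P[...,1],P[...,2]
    def box(m):
        p=P[m];return p.mean(0).round(4),len(p)
    print(n,'table z',np.median(Z[(abs(X-.35)<.02)&(abs(Y-.1)<.05)]))
    # shaft: strip around
    s=ray(a,223,236,.055);e=ray(a,280,238,.055);print('ends',s,e)
    m=(X>s[0]-.06)&(X<s[0]+.05)&(Y<s[1]+.02)&(Y>e[1]-.02)&(Z>.046)&(Z<.075)
    p=P[m];q=p[:,:2];mu=q.mean(0);w=np.linalg.svd(q-mu,full_matrices=False)[2][0]
    t=(q-mu)@w;print('shaft',mu,w,t.min(),t.max(),np.median(p[:,2]),len(p))
    # housing top
    d=ray(a,385,198,.06)
    near=np.hypot(X-d[0],Y-d[1])<.17
    m=near&(Z>.080)&(Z<.09)
    r=cv2.minAreaRect(P[m][:,:2].astype(np.float32));print('housing',r,m.sum())
    m=near&(Z>.012)&(Z<.028)
    r=cv2.minAreaRect(P[m][:,:2].astype(np.float32));print('base',r,m.sum())
    m=near&(Z>.150)&(Z<.175)&(X<d[0]+.14)&(c['img'].max(-1)<90);print('knob',box(m),P[m].min(0),P[m].max(0))
    m=near&(Z>.098)&(Z<.125);print('arm',box(m))
    q=P[m][:,:2];r=cv2.minAreaRect(q.astype(np.float32));print(r)
E
```

```text
top table z 0.00016391455402064992
ends [0.42759541 0.32534183 0.055     ] [0.42014165 0.14154678 0.055     ]
shaft [0.42669529 0.23782964] [0.07689548 0.99703916] -0.09708943295862285 0.09293903696142998 0.055903547018112176 343
housing ((0.5563414096832275, -0.23153537511825562), (0.11562171578407288, 0.15975749492645264), 13.105323791503906) 1066
base ((0.5487894415855408, -0.19955098628997803), (0.12984760105609894, 0.2290174961090088), 13.233566284179688) 728
knob (array([ 0.6412, -0.1823,  0.1648]), 41) [ 0.63214108 -0.19206242  0.15091536] [ 0.65159412 -0.17393198  0.16989084]
arm (array([ 0.573 , -0.1769,  0.1141]), 245)
((0.5833682417869568, -0.17305515706539154), (0.039456430822610855, 0.1329125165939331), 89.62226867675781)
scene table z 0.0008651578464509146
ends [0.42759541 0.32534183 0.055     ] [0.42014165 0.14154678 0.055     ]
shaft [0.43191366 0.23994939] [0.09184907 0.99577294] -0.10227349023884241 0.09016802435752849 0.05601743072005827 274
housing ((0.5589962601661682, -0.23230081796646118), (0.1227371096611023, 0.15975795686244965), 13.039496421813965) 542
base ((0.5508764982223511, -0.19976423680782318), (0.13629688322544098, 0.2289590984582901), 13.759660720825195) 603
knob (array([ 0.6478, -0.1815,  0.1622]), 32) [ 0.63870145 -0.18949946  0.15138607] [ 0.65634213 -0.17327046  0.17079068]
arm (array([ 0.5834, -0.1769,  0.1136]), 196)
((0.5784850120544434, -0.18824872374534607), (0.08910307288169861, 0.13833016157150269), 63.975006103515625)
```

View pics/c0.png

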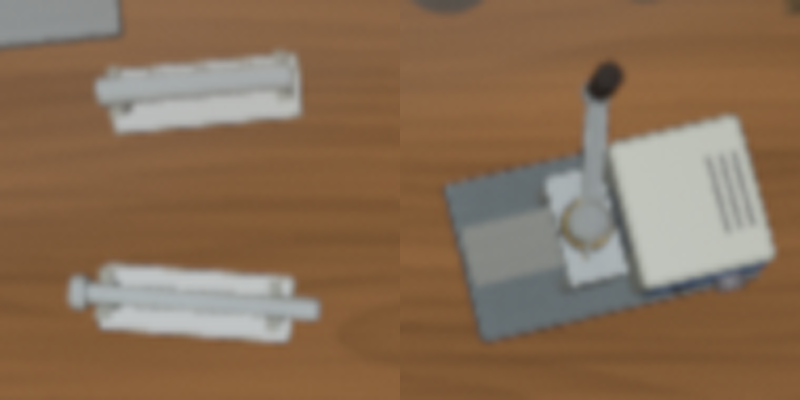

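The crop confirms it: the lower left bar is slim with a collar at its left end (77,292) and a plain end at right (318,308). The upper bar is thick with no collar. In the right-hand crop the hub is at (587,222) and the knob at (605,80). I set out to above the shaft.

>>> step_arm(
  targets=[
    {"linear": [2.26,-3.14,0],"dr": [0,0,0],"gripper": 1},
    {"linear": [2.26,-3.14,0],"dr": [0,0,0],"gripper": 1},
    {"linear": [2.26,-3.14,0],"dr": [0,0,0],"gripper": 1},
    {"linear": [2.26,-3.14,0],"dr": [0,0,0],"gripper": 1},
    {"linear": [2.26,-3.14,0],"dr": [0,0,0],"gripper": 1},
    {"linear": [2.26,-3.14,0],"dr": [0,0,0],"gripper": 1},
    {"linear": [2.26,-3.14,0],"dr": [0,0,0],"gripper": 1},
    {"linear": [2.26,-3.14,0],"dr": [0,0,0],"gripper": 1},
    {"linear": [2.26,-3.14,0],"dr": [0,0,0],"gripper": 1},
    {"linear": [2.26,-3.14,0],"dr": [0,0,0],"gripper": 1},
    {"linear": [2.26,-3.14,0],"dr": [0,0,0],"gripper": 1},
    {"linear": [2.26,-3.14,0],"dr": [0,0,0],"gripper": 1},
    {"linear": [2.26,-3.14,0],"dr": [0,0,0],"gripper": 1},
    {"linear": [2.26,-3.14,0],"dr": [0,0,0],"gripper": 1},
    {"linear": [2.26,-3.14,0],"dr": [0,0,0],"gripper": 1},
    {"linear": [2.26,-3.14,0],"dr": [0,0,0],"gripper": 1},
    {"linear": [2.26,-3.14,0],"dr": [0,0,0],"gripper": 1},
    {"linear": [2.26,-3.14,0],"dr": [0,0,0],"gripper": 1},
    {"linear": [2.26,-3.14,0],"dr": [0,0,0],"gripper": 1},
    {"linear": [2.26,-3.14,0],"dr": [0,0,0],"gripper": 1},
  ],
)

```text
clock: 1.77
position: [0.4145, 0.1825, 0.231]
tool_rot: [[0.896, 0.443, 0.0], [0.443, -0.896, -0.0], [-0.0, 0.0, -1.0]]
force: [1.9, -1.1, 0.4]
grip_width: 0.0854
grip_force: 0.0
```

>>> step_arm(
  targets=[
    {"linear": [2.26,-3.14,0],"dr": [0,0,0],"gripper": 1},
    {"linear": [2.26,-3.14,0],"dr": [0,0,0],"gripper": 1},
    {"linear": [0,0,0],"dr": [0,0,-0.115],"gripper": 1},
    {"linear": [0,0,0],"dr": [0,0,-0.115],"gripper": 1},
    {"linear": [0,0,0],"dr": [0,0,-0.115],"gripper": 1},
    {"linear": [0,0,0],"dr": [0,0,-0.115],"gripper": 1},
    {"linear": [0,0,0],"dr": [0,0,-0.115],"gripper": 1},
    {"linear": [0,0,0],"dr": [0,0,-0.115],"gripper": 1},
    {"linear": [0,0,0],"dr": [0,0,-0.115],"gripper": 1},
    {"linear": [0,0,0],"dr": [0,0,-0.115],"gripper": 1},
    {"linear": [0,0,0],"dr": [0,0,-0.115],"gripper": 1},
    {"linear": [0,0,0],"dr": [0,0,0],"gripper": 1},
    {"linear": [0,0,0],"dr": [0,0,0],"gripper": 1},
  ],
)

```text
clock: 2.85
position: [0.4274, 0.2567, 0.2309]
tool_rot: [[0.08, 0.997, -0.001], [0.997, -0.08, -0.0], [-0.0, -0.001, -1.0]]
force: [-0.8, 0.2, 0.3]
grip_width: 0.0854
grip_force: 0.0
```

```bash
python3 - <<'E'
from h import *
import pickle
c=snap('wrist','w1.png');t=snap('top');pickle.dump((c,t),open('v1.pkl','wb'))
s=get_state();print(s['clock'],s['position'],s['tool_rot'].round(3));print(c['eye'],c['orientation'],c['fx'])
P=cloud(c);print('valid',(c['range_z']>0).mean())
X,Y,Z=P[...,0],P[...,1],P[...,2]
m=(Z>.0572)&(Z<.075)&(abs(X-.43)<.06)&(Y>.1)&(Y<.36);p=P[m];print(m.sum(),p.min(0),p.max(0))
if m.sum()>20:
    r=cv2.fitLine(p[:,:2].astype(np.float32),cv2.DIST_HUBER,0,.01,.01).ravel();print(r)
    d=r[:2]*np.sign(r[1]);tt=(p[:,:2]-r[2:])@d;print(r[2:]+d*tt.min(),r[2:]+d*tt.max())
E
```

```text
2.95 [0.42753774 0.25670822 0.23108138] [[ 0.079  0.997 -0.   ]
 [ 0.997 -0.079 -0.   ]
 [-0.    -0.    -1.   ]]
[0.43378437 0.33172491 0.37450252] [[ 9.96762783e-01  7.71001947e-02  2.27928438e-02]
 [-8.03958439e-02  9.53437548e-01  2.90677398e-01]
 [ 6.79730836e-04 -2.91568862e-01  9.56549600e-01]] 282.4172201683222
valid 0.99602734375
1398 [0.41608069 0.13974108 0.05720031] [0.44721641 0.32929854 0.06511205]
[0.08016518 0.9967816  0.42984185 0.24893065]
[0.42106543 0.13980386] [0.43623711 0.32844992]
```

View pics/w1.png

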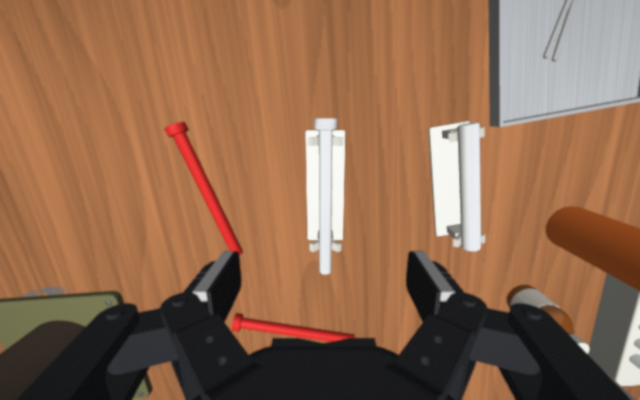

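The wrist view shows the slim shaft at centre, collar at (326,124) and plain end at (325,270), 189 mm long and aligned with the tool. The thick bar at (470,185) is well clear. I grasp at shaft x = -40 mm.

>>> step_arm(
  targets=[
    {"linear": [0.88,0.15,3],"dr": [0,0,0],"gripper": 1},
    {"linear": [0.88,0.15,3],"dr": [0,0,0],"gripper": 1},
    {"linear": [0,0,3],"dr": [0,0,0],"gripper": 1},
    {"linear": [0,0,3],"dr": [0,0,0],"gripper": 1},
    {"linear": [0,0,3],"dr": [0,0,0],"gripper": 1},
    {"linear": [0,0,3],"dr": [0,0,0],"gripper": 1},
    {"linear": [0,0,1],"dr": [0,0,0],"gripper": 1},
    {"linear": [0,0,1],"dr": [0,0,0],"gripper": 1},
    {"linear": [0,0,0],"dr": [0,0,0],"gripper": 1},
    {"linear": [0,0,0],"dr": [0,0,0],"gripper": 1},
  ],
  grip_force=40,
)

```text
clock: 3.78
position: [0.4328, 0.2745, 0.0324]
tool_rot: [[0.077, 0.997, 0.001], [0.997, -0.077, 0.001], [0.001, 0.001, -1.0]]
force: [0.4, -0.7, 0.9]
grip_width: 0.0851
grip_force: 0.0
```

>>> step_arm(
  targets=[
    {"linear": [0,0,0],"dr": [0,0,0],"gripper": -0.2},
    {"linear": [0,0,0],"dr": [0,0,0],"gripper": -0.4},
    {"linear": [0,0,0],"dr": [0,0,0],"gripper": -0.6},
    {"linear": [0,0,0],"dr": [0,0,0],"gripper": -1},
    {"linear": [0,0,0],"dr": [0,0,0],"gripper": -1},
    {"linear": [0,0,0],"dr": [0,0,0],"gripper": -1},
    {"linear": [0,0,0],"dr": [0,0,0],"gripper": -1},
    {"linear": [0,0,0],"dr": [0,0,0],"gripper": -1},
    {"linear": [0,0,0],"dr": [0,0,0],"gripper": -1},
    {"linear": [0,0,0],"dr": [0,0,0],"gripper": -1},
    {"linear": [0,0,0],"dr": [0,0,0],"gripper": -1},
    {"linear": [0,0,0],"dr": [0,0,0],"gripper": -1},
  ],
  grip_force=40,
)

```text
clock: 4.78
position: [0.4309, 0.2743, 0.0317]
tool_rot: [[0.077, 0.997, -0.003], [0.997, -0.077, 0.0], [-0.0, -0.003, -1.0]]
force: [-5.5, 1.1, 5.7]
grip_width: 0.0146
grip_force: 38.9
```

```bash
python3 - <<'E'
from h import *
import pickle
_,t=pickle.load(open('v1.pkl','rb'))
a,b=pickle.load(open('v0.pkl','rb'))
for c in(a,t,b):
    P=cloud(c);X,Y,Z=P[...,0],P[...,1],P[...,2]
    near=np.hypot(X-.55,Y+.2)<.17
    m=near&(Z>.012)&(Z<.028);r=cv2.minAreaRect(P[m][:,:2].astype(np.float32));print('base',r)
    f=np.array([.2285,-.9735]);l=np.array([.9735,.2285])
    D=np.stack([(P[...,:2]-[.5505,-.2])@f,(P[...,:2]-[.5505,-.2])@l],-1)
    for n,lo,hi in(('bridge',.0885,.0955),('house',.082,.0885),('hi',.098,.14),('knob',.155,.175)):
        m=near&(Z>lo)&(Z<hi)&(X<.665);q=D[m];print(n,m.sum(),np.percentile(q,[2,50,98],axis=0).round(4).tolist())
    # bed: points z .045-.066 open
    m=near&(Z>.03)&(Z<.066)&(D[...,0]<0);q=D[m];print('bed',m.sum(),np.percentile(q,[2,50,98],axis=0).round(4).tolist(),Z[m].max())
print(ray(a,379.4,197.7,.118))
E
```

```text
base ((0.5487894415855408, -0.19955098628997803), (0.12984760105609894, 0.2290174961090088), 13.233566284179688)
bridge 351 [[-0.0459, -0.0516], [0.0268, -0.0089], [0.1051, 0.0501]]
house 851 [[-0.0417, -0.0563], [0.056, -0.0026], [0.1088, 0.053]]
hi 263 [[-0.0412, -0.0219], [-0.0166, 0.0205], [0.0058, 0.0935]]
knob 43 [[-0.0043, 0.0841], [0.0053, 0.093], [0.014, 0.1021]]
bed 329 [[-0.1145, -0.0428], [-0.0776, -0.0006], [-0.0415, 0.0289]] 0.0658579190071178
base ((0.5383027195930481, -0.17700538039207458), (0.21898525953292847, 0.21049067378044128), 37.09259796142578)
bridge 374 [[-0.0465, -0.0524], [0.0266, -0.0056], [0.1052, 0.0495]]
house 835 [[-0.0207, -0.0564], [0.0557, -0.0037], [0.1088, 0.0526]]
hi 259 [[-0.0417, -0.0179], [-0.0161, 0.0217], [0.0051, 0.0934]]
knob 43 [[-0.0045, 0.084], [0.0055, 0.0928], [0.0145, 0.1021]]
bed 328 [[-0.1144, -0.043], [-0.077, -0.0007], [-0.0382, 0.0292]] 0.06596820804083592
base ((0.5508764982223511, -0.19976423680782318), (0.13629688322544098, 0.2289590984582901), 13.759660720825195)
bridge 242 [[-0.0447, -0.0455], [0.0417, 0.0082], [0.1061, 0.0563]]
house 414 [[-0.0432, -0.0547], [0.0599, -0.0021], [0.1103, 0.0551]]
hi 225 [[-0.0419, -0.0118], [-0.0118, 0.032], [0.0133, 0.1061]]
knob 35 [[-0.0025, 0.0861], [0.0056, 0.099], [0.0156, 0.1068]]
bed 337 [[-0.1119, -0.0333], [-0.0591, 0.0007], [-0.0051, 0.0439]] 0.06593318123173142
[ 0.54164435 -0.17377195  0.118     ]
```

Gripped with an opening of about 15 mm. I lift, carry the shaft over to the bed mouth and turn it in line.

>>> step_arm(
  targets=[
    {"linear": [0,0,-1],"dr": [0,0,0],"gripper": -1},
    {"linear": [0,0,-2],"dr": [0,0,0],"gripper": -1},
    {"linear": [0,0,-2],"dr": [0,0,0],"gripper": -1},
    {"linear": [-2.7,0.93,0],"dr": [0,0,0],"gripper": -1},
    {"linear": [-2.7,0.93,0],"dr": [0,0,0],"gripper": -1},
    {"linear": [-2.7,0.93,0],"dr": [0,0,0],"gripper": -1},
    {"linear": [-2.7,0.93,0],"dr": [0,0,0],"gripper": -1},
    {"linear": [-2.7,0.93,0],"dr": [0,0,0],"gripper": -1},
    {"linear": [-2.7,0.93,0],"dr": [0,0,0],"gripper": -1},
    {"linear": [-2.7,0.93,0],"dr": [0,0,0],"gripper": -1},
    {"linear": [-2.7,0.93,0],"dr": [0,0,0],"gripper": -1},
    {"linear": [-2.7,0.93,0],"dr": [0,0,0],"gripper": -1},
    {"linear": [-2.6,0.92,0],"dr": [0,0,0],"gripper": -1},
    {"linear": [0,0,0],"dr": [0,0,-0.077],"gripper": -1},
    {"linear": [0,0,0],"dr": [0,0,-0.077],"gripper": -1},
    {"linear": [0,0,0],"dr": [0,0,-0.077],"gripper": -1},
    {"linear": [0,0,0],"dr": [0,0,-0.076],"gripper": -1},
    {"linear": [0,0,0],"dr": [0,0,0],"gripper": -1},
    {"linear": [0,0,0],"dr": [0,0,0],"gripper": -1},
  ],
  grip_force=60,
)

```text
clock: 6.37
position: [0.5039, -0.0013, 0.0815]
tool_rot: [[-0.226, 0.974, 0.0], [0.974, 0.226, -0.0], [-0.0, 0.0, -1.0]]
force: [-0.3, 0.1, -1.4]
grip_width: 0.0141
grip_force: 58.6
```

```bash
python3 - <<'E'
from h import *
import pickle
c=snap('wrist','w2.png');pickle.dump(c,open('v2.pkl','wb'))
s=get_state();print(s['clock'],s['position'],s['tool_rot'].round(3),s['grip_width'],s['force'])
P=cloud(c)
O=np.array([.5439,-.1764]);f=np.array([.2285,-.9735]);l=np.array([.9735,.2285])
D=np.stack([(P[...,:2]-O)@f,(P[...,:2]-O)@l,P[...,2]],-1);x,y,z=D[...,0],D[...,1],D[...,2]
m=(z>.085)&(z<.125)&(abs(y)<.03)&(x<-.03)&(x>-.16)
for lo in np.arange(-.16,-.03,.015):
    q=D[m&(x>lo)&(x<lo+.015)]
    if len(q)>5:print('shaft',q.mean(0).round(4),np.percentile(q[:,1],[2,98]).round(4),np.percentile(q[:,2],[90]))
print('tip',x[m].max() if m.any() else 0)
for n,lo,hi,xa,xb in(('base',.014,.026,-.13,.2),('bedtop',.058,.068,-.12,-.02),('bridge',.089,.095,-.04,.03)):
    mm=(z>lo)&(z<hi)&(x>xa)&(x<xb)&(abs(y)<.08);q=D[mm]
    if len(q):print(n,len(q),np.percentile(q,[1,50,99],axis=0).round(4).tolist())
    if len(q) and n!='bridge':print(cv2.minAreaRect(P[mm][:,:2].astype(np.float32)))
# V edges per x
for lo in np.arange(-.09,-.02,.015):
    q=D[(x>lo)&(x<lo+.015)&(z>.03)&(z<.075)&(abs(y)<.035)]
    print('V',round(lo,3),len(q),np.percentile(q[:,1],[1,99]).round(4) if len(q) else '', [ (round(a,3),np.median(q[abs(q[:,1]-a)<.002,2]).round(4)) for a in(-.018,-.012,.012,.018) if (abs(q[:,1]-a)<.002).any()])
E
```

```text
6.4167 [ 0.50392469 -0.00127821  0.0814885 ] [[-0.226  0.974  0.   ]
 [ 0.974  0.226 -0.   ]
 [-0.     0.    -1.   ]] 0.01414105297125037 [-0.09657452 -0.35903809 -1.79339654]
shaft [-0.1526  0.0018  0.1067] [-0.0057  0.0094] [0.10845562]
shaft [-0.1435  0.0016  0.1049] [-0.006   0.0096] [0.10798563]
tip -0.13883932340852456
base 287 [[-0.0891, -0.0172, 0.0176], [-0.0776, -0.0116, 0.0212], [-0.0659, 0.0207, 0.0226]]
((0.527674674987793, -0.10066229850053787), (0.03807380050420761, 0.024275323376059532), 14.220402717590332)
V -0.09 0  []
V -0.075 0  []
V -0.06 0  []
V -0.045 0  []
V -0.03 0  []
```

View pics/w2.png

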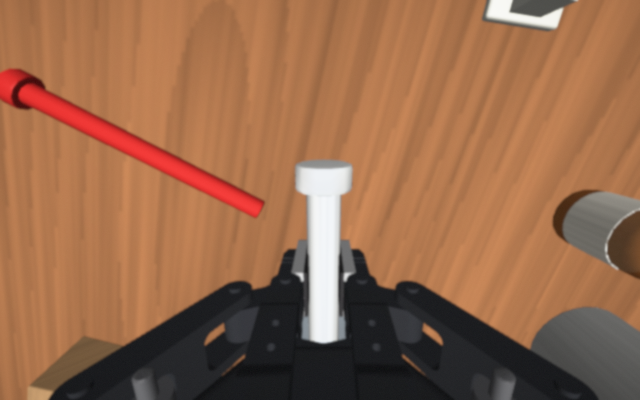

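The wrist view looks towards the collar at (323,178) and the shaft is held straight. The bed is hidden behind the gripper, so I check tip against bed in the top and scene views.

```bash
python3 - <<'E'
from h import *
a=snap('top');b=snap('scene')
O=np.array([.5439,-.1764]);f=np.array([.2285,-.9735]);l=np.array([.9735,.2285])
for n,c in(('top',a),('scene',b)):
    P=cloud(c);D=np.stack([(P[...,:2]-O)@f,(P[...,:2]-O)@l,P[...,2]],-1);x,y,z=D[...,0],D[...,1],D[...,2]
    m=(z>.088)&(z<.115)&(abs(y)<.02)&(x<-.035)&(x>-.13);q=D[m];print(n,m.sum(),q.mean(0).round(4),q.min(0).round(4),q.max(0).round(4))
    for lo in(-.1,-.08,-.06):
        k=q[(q[:,0]>lo)&(q[:,0]<lo+.02)];print(' s',lo,k.mean(0).round(4),len(k))
    m=(z>.013)&(z<.027)&(abs(y)<.1)&(x<-.03)&(x>-.13);print(' base y',np.percentile(y[m],[1,99]).round(4),x[m].min())
    m=(z>.03)&(z<.07)&(abs(y)<.03)&(x<-.03)&(x>-.13);print(' bed y',np.percentile(y[m],[1,99]).round(4),np.percentile(z[m],[5,95]),m.sum())
A=a['img'][:,:,::-1][155:230,320:420];B=b['img'][:,:,::-1][160:235,220:320]
cv2.imwrite('pics/c2.png',np.hstack([cv2.resize(i,(400,300),interpolation=2) for i in(A,B)]))
E
```

```text
top 82 [-7.230e-02 -1.000e-04  1.047e-01] [-0.0982 -0.0075  0.0986] [-0.0473  0.0082  0.113 ]
 s -0.1 [-0.0889 -0.0006  0.1047] 29
 s -0.08 [-7.010e-02  1.000e-04  1.044e-01] 31
 s -0.06 [-5.370e-02  1.000e-04  1.052e-01] 22
 base y [-0.064  0.063] -0.09095390153680569
 bed y [-0.0229  0.0225] [0.04642186 0.06422434] 180
scene 103 [-0.087   0.004   0.1039] [-0.1289 -0.008   0.0942] [-0.0457  0.0139  0.1144]
 s -0.1 [-0.09    0.0043  0.1038] 26
 s -0.08 [-0.0696  0.0042  0.1043] 24
 s -0.06 [-0.0523  0.0043  0.1046] 18
 base y [-0.0653  0.0675] -0.09042798395221015
 bed y [-0.0221  0.0254] [0.03292946 0.06499036] 198
```

View pics/c2.png

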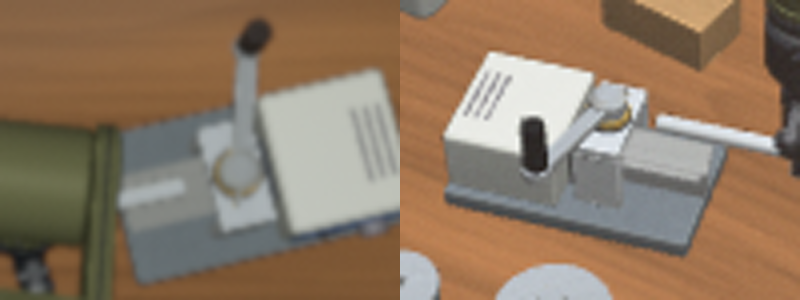

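The crop shows the shaft above the bed and in line, tip at about (185,187) on the left and (657,120) on the right, with lateral error below 1 mm. I lower it into the V.

>>> step_arm(
  targets=[
    {"linear": [0,0,1],"dr": [0,0,0],"gripper": -1},
    {"linear": [0,0,1],"dr": [0,0,0],"gripper": -1},
    {"linear": [0,0,1],"dr": [0,0,0],"gripper": -1},
    {"linear": [0,0,0.6],"dr": [0,0,0],"gripper": -1},
    {"linear": [0,0,0.4],"dr": [0,0,0],"gripper": -1},
    {"linear": [0,0,0.2],"dr": [0,0,0],"gripper": -1},
    {"linear": [0,0,0.1],"dr": [0,0,0],"gripper": -1},
    {"linear": [0,0,0],"dr": [0,0,0],"gripper": -1},
    {"linear": [0,0,0],"dr": [0,0,0],"gripper": -1},
  ],
)

```text
clock: 7.27
position: [0.5043, -0.0013, 0.0387]
tool_rot: [[-0.228, 0.974, 0.001], [0.974, 0.228, -0.0], [-0.0, 0.001, -1.0]]
force: [-0.3, -0.2, -0.7]
grip_width: 0.0143
grip_force: 58.6
```

>>> step_arm(
  targets=[
    {"linear": [-1,0,0],"dr": [0,0,0],"gripper": -1},
    {"linear": [-1,0,0],"dr": [0,0,0],"gripper": -1},
    {"linear": [0,0,0],"dr": [0,0,0],"gripper": -1},
  ],
)

```text
clock: 7.52
position: [0.5096, -0.0225, 0.039]
tool_rot: [[-0.227, 0.974, 0.002], [0.974, 0.227, -0.001], [-0.001, 0.002, -1.0]]
force: [1.0, -0.4, -1.3]
grip_width: 0.014
grip_force: 58.6
```

>>> step_arm(
  targets=[
    {"linear": [0,0,0.1],"dr": [0,0,0],"gripper": -1},
    {"linear": [-0.8,0,0],"dr": [0,0,0],"gripper": -1},
    {"linear": [-0.8,0,0],"dr": [0,0,0],"gripper": -1},
    {"linear": [-0.8,0,0],"dr": [0,0,0],"gripper": -1},
    {"linear": [-0.8,0,0],"dr": [0,0,0],"gripper": -1},
    {"linear": [-0.4,0,0],"dr": [0,0,0],"gripper": -1},
    {"linear": [0,0,0],"dr": [0,0,0],"gripper": -1},
    {"linear": [0,0,0],"dr": [0,0,0],"gripper": -1},
  ],
)

```text
clock: 8.18
position: [0.5169, -0.0566, 0.0374]
tool_rot: [[-0.227, 0.974, 0.0], [0.974, 0.227, -0.001], [-0.001, 0.0, -1.0]]
force: [-1.0, -2.5, 0.6]
grip_width: 0.0139
grip_force: 58.8
```

>>> step_arm(
  targets=[
    {"linear": [-0.2,0,0],"dr": [0,0,0],"gripper": -1},
    {"linear": [-0.2,0,0],"dr": [0,0,0],"gripper": -1},
    {"linear": [-0.1,0,0],"dr": [0,0,0],"gripper": -1},
    {"linear": [0,0,0],"dr": [0,0,0],"gripper": -1},
  ],
)

```text
clock: 8.52
position: [0.5176, -0.0605, 0.0372]
tool_rot: [[-0.228, 0.974, -0.001], [0.974, 0.228, 0.0], [0.0, -0.001, -1.0]]
force: [-3.7, 1.5, 2.0]
grip_width: 0.0142
grip_force: 58.8
```

>>> step_arm(
  targets=[
    {"linear": [-0.1,0,0],"dr": [0,0,0],"gripper": -1},
    {"linear": [-0.1,0,0],"dr": [0,0,0],"gripper": -1},
    {"linear": [-0.1,0,0],"dr": [0,0,0],"gripper": -1},
    {"linear": [0,0,0],"dr": [0,0,0],"gripper": -1},
  ],
)

```text
clock: 8.85
position: [0.5184, -0.0636, 0.0373]
tool_rot: [[-0.228, 0.974, -0.0], [0.974, 0.228, 0.0], [0.0, -0.0, -1.0]]
force: [-3.1, 1.8, 1.8]
grip_width: 0.0141
grip_force: 58.9
```

>>> step_arm(
  targets=[
    {"linear": [-0.1,0,0],"dr": [0,0,0],"gripper": -1},
    {"linear": [-0.1,0,0],"dr": [0,0,0],"gripper": -1},
    {"linear": [0,0,0],"dr": [0,0,0],"gripper": -1},
  ],
)

```text
clock: 9.1
position: [0.5188, -0.065, 0.0373]
tool_rot: [[-0.228, 0.974, -0.001], [0.974, 0.228, 0.001], [0.002, -0.0, -1.0]]
force: [-5.3, 5.1, 3.0]
grip_width: 0.0143
grip_force: 59.0
```

>>> step_arm(
  targets=[
    {"linear": [-0.1,0,0],"dr": [0,0,0],"gripper": -1},
    {"linear": [-0.1,0,0],"dr": [0,0,0],"gripper": -1},
    {"linear": [0,0,0],"dr": [0,0,0],"gripper": -1},
  ],
)

```text
clock: 9.35
position: [0.5187, -0.065, 0.0372]
tool_rot: [[-0.227, 0.974, -0.002], [0.974, 0.227, 0.005], [0.006, -0.001, -1.0]]
force: [-5.7, 12.8, 5.3]
grip_width: 0.014
grip_force: 59.3
```

The shaft is stopped at the depth stop: 13 N, with the grasp at drive x = -114 mm against -115 expected. I relax the push, lower slightly and release.

>>> step_arm(
  targets=[
    {"linear": [0.1,0,0.05],"dr": [0,0,0],"gripper": -1},
    {"linear": [0,0,0],"dr": [0,0,0],"gripper": -0.6},
    {"linear": [0,0,0],"dr": [0,0,0],"gripper": -0.4},
    {"linear": [0,0,0],"dr": [0,0,0],"gripper": -0.2},
    {"linear": [0,0,0],"dr": [0,0,0],"gripper": -0.1},
    {"linear": [0,0,0],"dr": [0,0,0],"gripper": -0.1},
    {"linear": [0,0,0],"dr": [0,0,0],"gripper": -0.1},
  ],
)

```text
clock: 9.93
position: [0.5196, -0.0668, 0.037]
tool_rot: [[-0.228, 0.974, 0.001], [0.974, 0.228, -0.0], [-0.0, 0.001, -1.0]]
force: [0.5, -0.8, 0.0]
grip_width: 0.0383
grip_force: 0.0
```

>>> step_arm(
  targets=[
    {"linear": [0,0,-1],"dr": [0,0,0],"gripper": -0.1},
    {"linear": [0,0,-2],"dr": [0,0,0],"gripper": -0.1},
    {"linear": [0,0,-4],"dr": [0,0,0],"gripper": -0.1},
    {"linear": [0,0,-4],"dr": [0,0,0],"gripper": -0.1},
    {"linear": [0,0,-4],"dr": [0,0,0],"gripper": -0.1},
    {"linear": [0,0,-3],"dr": [0,0,0],"gripper": -0.1},
    {"linear": [3,0,0],"dr": [0,0,0],"gripper": -0.1},
    {"linear": [3,0,0],"dr": [0,0,0],"gripper": -0.1},
    {"linear": [3,0,0],"dr": [0,0,0],"gripper": -0.1},
    {"linear": [3,0,0],"dr": [0,0,0],"gripper": -0.1},
    {"linear": [0,0,0],"dr": [0,0,0],"gripper": -0.1},
  ],
)

```text
clock: 10.85
position: [0.4909, 0.0539, 0.2178]
tool_rot: [[-0.232, 0.973, 0.001], [0.973, 0.232, 0.002], [0.002, 0.001, -1.0]]
force: [1.0, 1.0, -0.6]
grip_width: 0.0384
grip_force: 0.0
```

```bash
cat > m.py <<'E'
from h import *
import sys
O=np.array([.5439,-.1764]);f=np.array([.2285,-.9735]);l=np.array([.9735,.2285])
s=get_state();print(s['clock'],s['position'],s['grip_width'],s['force'].round(1))
a=snap('top');b=snap('scene')
for n,c in(('top',a),('scene',b)):
    P=cloud(c);D=np.stack([(P[...,:2]-O)@f,(P[...,:2]-O)@l,P[...,2]],-1);x,y,z=D[...,0],D[...,1],D[...,2]
    m=(z>.056)&(z<.075)&(abs(y)<.02)&(x<-.095)&(x>-.22);q=D[m]
    if len(q):
        r=cv2.fitLine(q[:,:2].astype(np.float32),cv2.DIST_HUBER,0,.01,.01).ravel();print(n,'shaft',len(q),q.mean(0).round(4),'xmin',q[:,0].min(),'slope',r[1]/r[0])
    m=(z>.153)&(z<.175)&(np.hypot(x,y)<.13)&(c['img'].max(-1)<100)
    k=P[m];
    if len(k):print(n,'knob',len(k),k.mean(0).round(4),((k.max(0)+k.min(0))/2).round(4),(k.max(0)-k.min(0)).round(4),'D',D[m].mean(0).round(4))
A=a['img'][:,:,::-1][140:230,310:430];B=b['img'][:,:,::-1][155:245,220:340]
cv2.imwrite('pics/'+sys.argv[1],np.hstack([cv2.resize(i,(400,300),interpolation=2) for i in(A,B)]))
E
python3 m.py c3.png
```

```text
10.85 [0.49087992 0.05385412 0.21778669] 0.038356794344116915 [ 1.   1.  -0.6]
top shaft 92 [-0.1283 -0.0009  0.0616] xmin -0.16265309391092672 slope 0.04756925
top knob 42 [ 0.6419 -0.1831  0.1652] [ 0.6418 -0.1831  0.1629] [0.0197 0.0191 0.0167] D [0.0289 0.0939 0.1652]
scene shaft 86 [-0.1352  0.0044  0.0628] xmin -0.16891670248949014 slope -0.036496542
scene knob 33 [ 0.6484 -0.1819  0.1643] [ 0.648  -0.1832  0.1638] [0.0182 0.0188 0.0176] D [0.0292 0.1004 0.1643]
```

View pics/c3.png

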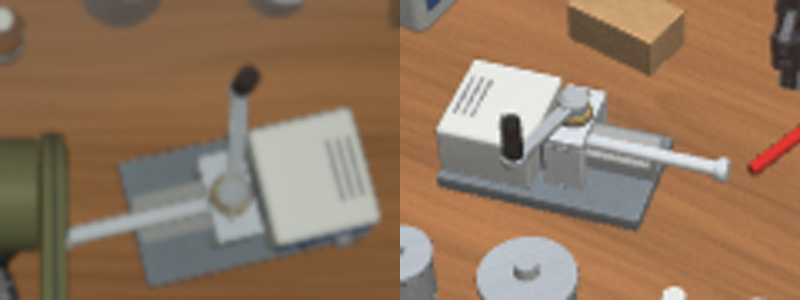

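The crop shows the shaft lying in the bed under the bridge, with the collar at (722,168) on the right. The collar end is at drive x ≈ -169 mm, as it should be for home. The knob is at (245,78) on the left, ≈ (0.645,-0.182), 101 mm from the axis. I go to the knob.

>>> step_arm(
  targets=[
    {"linear": [-2.65,0.96,0],"dr": [0,0,0],"gripper": 0.3},
    {"linear": [-2.65,0.96,0],"dr": [0,0,0],"gripper": 0.3},
    {"linear": [-2.65,0.96,0],"dr": [0,0,0],"gripper": 0.3},
    {"linear": [-2.65,0.96,0],"dr": [0,0,0],"gripper": 0.3},
    {"linear": [-2.65,0.96,0],"dr": [0,0,0],"gripper": 0.3},
    {"linear": [-2.65,0.96,0],"dr": [0,0,0],"gripper": 0.3},
    {"linear": [-2.65,0.96,0],"dr": [0,0,0],"gripper": 0.3},
    {"linear": [-2.65,0.96,0],"dr": [0,0,0],"gripper": 0.3},
    {"linear": [-2.65,0.96,0],"dr": [0,0,0],"gripper": 0.3},
    {"linear": [-2.65,0.96,0],"dr": [0,0,0],"gripper": 0.3},
    {"linear": [0,0,0],"dr": [0,0,0],"gripper": 0.3},
    {"linear": [0,0,0],"dr": [0,0,0],"gripper": 0.3},
  ],
)

```text
clock: 11.95
position: [0.6457, -0.1884, 0.2164]
tool_rot: [[-0.225, 0.974, -0.001], [0.974, 0.225, 0.0], [0.0, -0.001, -1.0]]
force: [-0.3, 0.1, -0.7]
grip_width: 0.0556
grip_force: 0.0
```

```bash
python3 - <<'E'
from h import *
s=get_state();print(s['clock'],s['position'],s['tool_rot'].round(3),s['grip_width'],s['joint_positions'].round(1))
c=snap('wrist','w4.png');P=cloud(c);Z=P[...,2]
m=(Z>.155)&(Z<.172)&(np.hypot(P[...,0]-.645,P[...,1]+.182)<.03)
k=P[m];print(len(k),(k.max(0)+k.min(0))/2 if len(k) else'',k.mean(0) if len(k) else '')
E
```

```text
11.95 [ 0.64571174 -0.18836128  0.21638448] [[-0.225  0.974 -0.001]
 [ 0.974  0.225  0.   ]
 [ 0.    -0.001 -1.   ]] 0.05560776514875499 [-20.8  10.4  92.3  -0.   77.3 -33.8]
743 [ 0.64474885 -0.18488664  0.16218136] [ 0.64440763 -0.18358457  0.16604483]
```

View pics/w4.png

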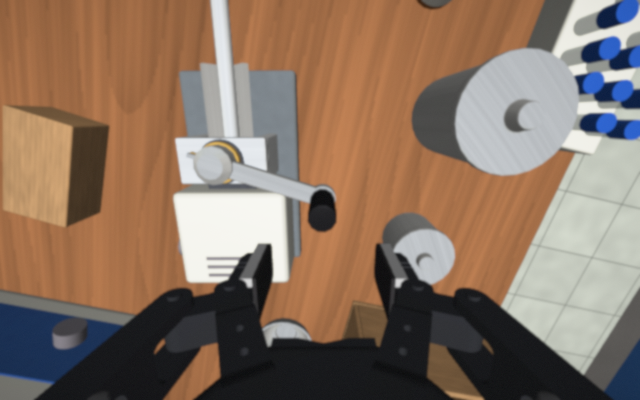

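The wrist view shows the knob at (322,210), centred between the fingers, with the hub at (213,163). The knob measures (0.645,-0.1835). I descend and close.

>>> step_arm(
  targets=[
    {"linear": [0.45,0,2],"dr": [0,0,0],"gripper": 0.3},
    {"linear": [0,0,2],"dr": [0,0,0],"gripper": 0.3},
    {"linear": [0,0,2],"dr": [0,0,0],"gripper": 0.3},
    {"linear": [0,0,2],"dr": [0,0,0],"gripper": 0.3},
    {"linear": [0,0,1],"dr": [0,0,0],"gripper": 0.3},
    {"linear": [0,0,0],"dr": [0,0,0],"gripper": 0.1},
    {"linear": [0,0,0],"dr": [0,0,0],"gripper": -0.1},
    {"linear": [0,0,0],"dr": [0,0,0],"gripper": -0.3},
    {"linear": [0,0,0],"dr": [0,0,0],"gripper": -0.6},
    {"linear": [0,0,0],"dr": [0,0,0],"gripper": -1},
    {"linear": [0,0,0],"dr": [0,0,0],"gripper": -1},
    {"linear": [0,0,0],"dr": [0,0,0],"gripper": -1},
    {"linear": [0,0,0],"dr": [0,0,0],"gripper": -1},
  ],
  grip_force=50,
)

```text
clock: 13.08
position: [0.645, -0.1816, 0.1279]
tool_rot: [[-0.228, 0.974, 0.001], [0.974, 0.228, -0.001], [-0.001, 0.001, -1.0]]
force: [-3.1, 0.2, 4.7]
grip_width: 0.0205
grip_force: 49.2
```

```bash
python3 - <<'E'
from h import *
s=get_state();print(s['clock'],s['position'],s['grip_width'],s['force'].round(1))
O=np.array([.5439,-.1764]);p=s['position'][:2]-O;print(np.hypot(*p),np.degrees(np.arctan2(p[1],p[0])))
R=s['tool_rot'][:2,:2]
q=p*.1/np.hypot(*p)
for i in range(20):
    for st in(.1,):
        c,sn=np.cos(-st),np.sin(-st);n=np.array([[c,-sn],[sn,c]])@q;print(i,(R.T@(n-q)*100).round(2));q=n
E
```

```text
13.0833 [ 0.64496778 -0.181602    0.12791751] 0.020499851570725754 [-3.1  0.2  4.7]
0.10120157041792223 -2.946438760237533
0 [-0.95 -0.33]
1 [-0.91 -0.42]
2 [-0.86 -0.51]
3 [-0.81 -0.59]
4 [-0.74 -0.67]
5 [-0.67 -0.74]
6 [-0.6 -0.8]
7 [-0.51 -0.86]
8 [-0.43 -0.9 ]
9 [-0.33 -0.94]
10 [-0.24 -0.97]
11 [-0.14 -0.99]
12 [-0.04 -1.  ]
13 [ 0.06 -1.  ]
14 [ 0.16 -0.99]
15 [ 0.26 -0.97]
16 [ 0.35 -0.94]
17 [ 0.44 -0.9 ]
18 [ 0.53 -0.85]
19 [ 0.61 -0.79]
```

The knob is gripped. I turn clockwise, 0.5 rad first.

>>> step_arm(
  targets=[
    {"linear": [-0.95,-0.33,0],"dr": [0,0,0],"gripper": -1},
    {"linear": [-0.91,-0.42,0],"dr": [0,0,0],"gripper": -1},
    {"linear": [-0.86,-0.51,0],"dr": [0,0,0],"gripper": -1},
    {"linear": [-0.81,-0.59,0],"dr": [0,0,0],"gripper": -1},
    {"linear": [-0.74,-0.67,0],"dr": [0,0,0],"gripper": -1},
    {"linear": [0,0,0],"dr": [0,0,0],"gripper": -1},
    {"linear": [0,0,0],"dr": [0,0,0],"gripper": -1},
  ],
)

```text
clock: 13.67
position: [0.6302, -0.2296, 0.1277]
tool_rot: [[-0.227, 0.974, 0.001], [0.974, 0.227, -0.0], [-0.001, 0.001, -1.0]]
force: [-2.1, 0.1, 5.3]
grip_width: 0.0207
grip_force: 49.2
```

>>> step_arm(
  targets=[
    {"linear": [-0.67,-0.74,0],"dr": [0,0,0],"gripper": -1},
    {"linear": [-0.6,-0.8,0],"dr": [0,0,0],"gripper": -1},
    {"linear": [-0.51,-0.86,0],"dr": [0,0,0],"gripper": -1},
    {"linear": [-0.43,-0.9,0],"dr": [0,0,0],"gripper": -1},
    {"linear": [0,0,0],"dr": [0,0,0],"gripper": -1},
    {"linear": [0,0,0],"dr": [0,0,0],"gripper": -1},
  ],
)

```text
clock: 14.17
position: [0.6028, -0.2588, 0.1277]
tool_rot: [[-0.227, 0.974, 0.002], [0.974, 0.227, -0.001], [-0.001, 0.001, -1.0]]
force: [-2.0, 0.4, 5.7]
grip_width: 0.0208
grip_force: 49.1
```

>>> step_arm(
  targets=[
    {"linear": [-0.33,-0.94,0],"dr": [0,0,0],"gripper": -1},
    {"linear": [-0.24,-0.97,0],"dr": [0,0,0],"gripper": -1},
  ],
)

```text
clock: 14.33
position: [0.5865, -0.2682, 0.1279]
tool_rot: [[-0.228, 0.974, 0.004], [0.974, 0.228, -0.0], [-0.001, 0.003, -1.0]]
force: [0.4, 1.3, 5.1]
grip_width: 0.0205
grip_force: 48.9
```

>>> step_arm(
  targets=[
    {"linear": [-0.08,-0.49,0],"dr": [0,0,0],"gripper": -1},
    {"linear": [-0.06,-0.5,0],"dr": [0,0,0],"gripper": -1},
  ],
)

```text
clock: 14.5
position: [0.5769, -0.272, 0.1279]
tool_rot: [[-0.227, 0.974, 0.004], [0.974, 0.227, -0.0], [-0.001, 0.003, -1.0]]
force: [0.1, 2.1, 5.5]
grip_width: 0.0206
grip_force: 48.9
```

>>> step_arm(
  targets=[
    {"linear": [-0.03,-0.5,0],"dr": [0,0,0],"gripper": -1},
    {"linear": [-0.01,-0.5,0],"dr": [0,0,0],"gripper": -1},
  ],
)

```text
clock: 14.67
position: [0.5689, -0.2743, 0.1284]
tool_rot: [[-0.227, 0.974, 0.008], [0.974, 0.227, -0.0], [-0.002, 0.008, -1.0]]
force: [8.2, 4.5, 4.1]
grip_width: 0.0209
grip_force: 48.7
```

The force jumped to 8 N at about 1.26 rad, so the clutch is starting to slip. I go on by about 0.3 rad.

>>> step_arm(
  targets=[
    {"linear": [0.02,-0.5,0],"dr": [0,0,0],"gripper": -1},
    {"linear": [0.04,-0.5,0],"dr": [0,0,0],"gripper": -1},
  ],
)

```text
clock: 14.83
position: [0.5603, -0.2759, 0.1288]
tool_rot: [[-0.227, 0.974, 0.011], [0.974, 0.227, -0.001], [-0.003, 0.011, -1.0]]
force: [8.1, 2.2, 3.3]
grip_width: 0.0208
grip_force: 48.6
```

>>> step_arm(
  targets=[
    {"linear": [0.07,-0.5,0],"dr": [0,0,0],"gripper": -1},
    {"linear": [0.09,-0.49,0],"dr": [0,0,0],"gripper": -1},
  ],
)

```text
clock: 15.0
position: [0.5505, -0.2769, 0.1289]
tool_rot: [[-0.227, 0.974, 0.012], [0.974, 0.227, -0.002], [-0.004, 0.011, -1.0]]
force: [9.4, 3.3, 2.5]
grip_width: 0.0208
grip_force: 48.7
```

>>> step_arm(
  targets=[
    {"linear": [0.12,-0.49,0],"dr": [0,0,0],"gripper": -1},
    {"linear": [0.14,-0.48,0],"dr": [0,0,0],"gripper": -1},
  ],
)

```text
clock: 15.17
position: [0.5406, -0.277, 0.129]
tool_rot: [[-0.227, 0.974, 0.012], [0.974, 0.227, -0.003], [-0.005, 0.011, -1.0]]
force: [10.2, 1.4, 2.6]
grip_width: 0.021
grip_force: 48.7
```

Steady drag of about 10 N over ≈0.3 rad is clear slipping, so I stop, release and retreat upwards.

>>> step_arm(
  targets=[
    {"linear": [0,0,0],"dr": [0,0,0],"gripper": -0.3},
    {"linear": [0,0,0],"dr": [0,0,0],"gripper": 0},
    {"linear": [0,0,0],"dr": [0,0,0],"gripper": 0.3},
    {"linear": [0,0,0],"dr": [0,0,0],"gripper": 0.3},
    {"linear": [0,0,0],"dr": [0,0,0],"gripper": 0.3},
    {"linear": [0,0,0],"dr": [0,0,0],"gripper": 0.3},
    {"linear": [0,0,-1],"dr": [0,0,0],"gripper": 0.3},
    {"linear": [0,0,-2],"dr": [0,0,0],"gripper": 0.3},
    {"linear": [0,0,-3],"dr": [0,0,0],"gripper": 0.3},
    {"linear": [0,0,-3],"dr": [0,0,0],"gripper": 0.3},
    {"linear": [0,0,-3],"dr": [0,0,0],"gripper": 0.3},
    {"linear": [0,0,0],"dr": [0,0,0],"gripper": 0.3},
    {"linear": [0,0,0],"dr": [0,0,0],"gripper": 0.3},
  ],
)

```text
clock: 16.25
position: [0.538, -0.2769, 0.2509]
tool_rot: [[-0.228, 0.974, 0.006], [0.974, 0.228, -0.004], [-0.005, 0.005, -1.0]]
force: [-0.5, 0.4, -0.5]
grip_width: 0.0557
grip_force: 0.0
```

```bash
python3 - <<'E'
from h import *
s=get_state();print(s['clock'],s['position'],s['grip_width'],s['force'].round(1))
c=snap('wrist');P=cloud(c);Z=P[...,2]
m=(Z>.155)&(Z<.172)&(np.hypot(P[...,0]-.54,P[...,1]+.277)<.04)
k=P[m];print(len(k),(k.max(0)+k.min(0))/2 if len(k) else'')
im=c['img'][60:360,100:500,::-1];cv2.imwrite('pics/w5.png',cv2.resize(im,(800,600),interpolation=2))
E
```

```text
16.25 [ 0.53799604 -0.2768785   0.25091601] 0.055672120496420036 [-0.5  0.4 -0.5]
542 [ 0.54327241 -0.27650897  0.16194754]
```

View pics/w5.png

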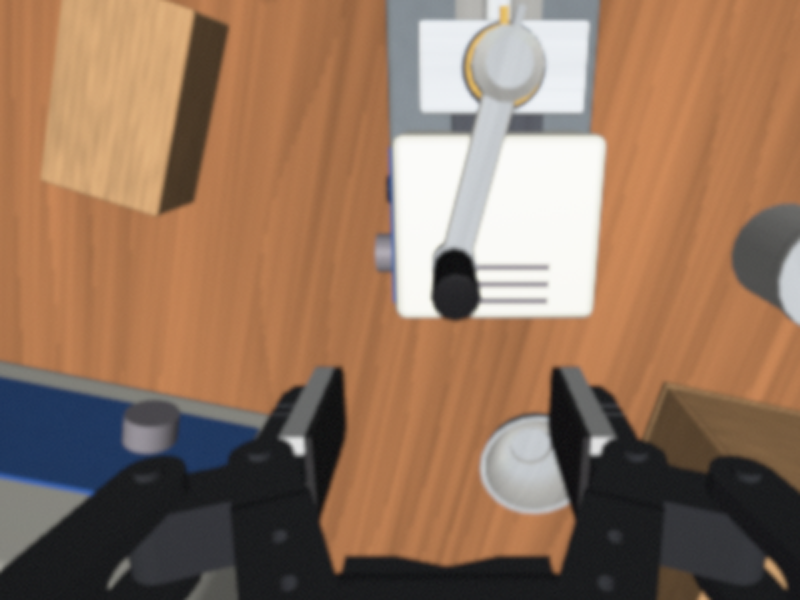

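The picture shows the brass lug at (505,12) and the steel lug at (520,12), clockwise of it. They are about 15 px apart at a radius of about 55 px, so roughly 0.27 rad of slip, in the good range. The knob at (455,290) and the shaft are free, so I hand in.

```bash
python3 -c "
from rig import *
print(sign_off())"
```

```text
the job is handed in; nothing more can be done
None
```

The shaft is fitted up to the depth stop and clamped, with the clutch slipped by about 0.3 rad. Shaft and crank are free, and the job was handed in at about 16 s on the clock; the judge's result was not shown.

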